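# Unsnap and slide open the gas filter cover

## Task

Open the gas filter unit for inspection: press its red snap tab all the way in with a fingertip, then push the released blue cover by its rib along the rails, over the tab to the other end, until the round filter is fully uncovered. Push the cover only: do not lift or tip it off its rails. Do not touch the filter, and leave the other things on the bench where they stand.

Things in the scene. Friction and masses are not known exactly. Their poses are not given: they have to be found in the camera images.
- unit: Gas filter unit fixed to the bench: silver casting 124 x 290 x 68 mm (x, y, z), white walls, blue sides. Origin: centre of its underside, on the bench; z up. Its y axis is its long axis; the cover opens towards +y. Along its top, from -y to +y: filter under the cover, red tab, empty parking end. Brass fittings reach y = +-181 mm, 26 mm up.
- channel (a point): Middle of the grey floor of the open channel along the unit's top, at (0, 0, 50) mm in the unit's frame. A steel rail on each side, top at z = 58 mm, leaves 64 mm free between. White side walls (inner faces x = +-46.5 mm) and end stops (inner faces y = +-133 mm) reach z = 68 mm.
- cover: Loose blue plate 90 x 90 x 8 mm with a rib, about 0.15 kg, lying on the rails. Origin: centre of its underside; axes as the unit's. Starts at (0, -86, 58) mm in the unit's frame, over the filter, 3 mm from the tab, which blocks it. With the tab in it slides to +y with light friction (about 1 N), up to the end stop at y = +88 mm. The filter is uncovered from y = -11 mm on.
- rib (a point): Middle of the top edge of the cover's upright push rib, 18 mm to the +y side of the cover's centre, 30 mm above its underside. The rib is 60 mm long (x), 8 mm thick (y) and stands 22 mm above the plate; 59 mm of flat plate on its -y side give the fingers room to push from.
- tab (a joint): Travel of the red snap tab (m): 0 = out, 0.014 = fully in; it moves straight down. It resists with about 4 N all the way, has no spring and stays where it is left. Out, its top is 10 mm above the cover's underside and blocks the cover; from about 0.011 in, the cover passes over it.
- tab_press (a point): Point to press on the flat top of the red tab, 4 mm to the +y side of the tab's middle; moves with it. The tab top is 44 x 36 mm (x, y), its middle at x = 0, y = -20 mm in the unit's frame, at z = 68 mm when out and 54 mm when fully in (4 mm above the channel floor).
- filter: Round filter, white disc in a copper ring, 58 mm across, 5 mm high, fixed on the channel floor under the cover at y = -86 mm in the unit's frame; hidden until the cover is pushed away. Origin: centre of its underside.
- beaker: Glass beaker 66 mm across, 85 mm high, loose on the bench beside the unit; origin: centre of its underside. Leave alone.
- jar: Amber glass jar 54 mm across, 85 mm high, loose; origin: centre of its underside. Leave alone.
- spare: Spare filter cartridge, copper drum with a white top, 56 mm across, 27 mm high, loose; origin: centre of its underside. Leave alone.
- screwdriver: Screwdriver with a yellow handle, 200 mm long, 26 mm thick, lying on the bench, loose; origin under its middle, x axis along it. Leave alone.
Things that resemble listed ones, but are neither listed nor needed, are in the scene too. There is more than one size of the cover; the job needs the largest.

How it is judged:
By the outcome, as a careful person would: the job done as asked, in the order asked, and still so for the second after the job is handed in, with the robot touching nothing.
It also fails if it takes over 38 s, if anything falls off the work surface, if the arm or the gripper's body presses on something with over 40 N, if the wrist force passes 120 N, or if a joint passes its speed limit or range.

## Robot

A 6-joint arm with a two-finger parallel gripper is mounted at the origin on the work surface. World frame = base frame: x ahead of the robot, y to its left, z up, the work surface at z = 0. Lengths are in mm, angles in rad, forces in N, time in s.
With the tool pointing down it reaches from about 275 to 750 mm from the base axis. Payload 10.2 kg.
Tool frame: the origin (TCP) lies at the very end of the fingers, on their centre line; the grasp point (between the pads) lies 19 mm behind it; z points along the fingers, y is the line along which they close (so a half turn about z gives the same grasp; the last joint's range is limited). The gripper opens to 85 mm and grips with 20 to 120 N. Pads are 22 mm wide; open, the fingers measure 114 mm over their backs; the gripper's body (76 mm by 85 mm) begins 54 mm behind the grasp point. The pads swing forward as they close: fully open they stand 13 mm farther back than shut.
Start: joints at [1.098, 0.313, 1.498, -0, 1.331, -0.223], TCP at [129.798, 508.708, 207.494] pointing down, gripper open.
Joint ranges: [-2.94, 2.94], [-0.97, 2.17], [0.19, 2.56], [-1.23, 4.37], [0.02, 3.11], [-2.88, 2.88]. Speed limits (rad/s): [2.39, 2.39, 3.01, 3.14, 3.14, 3.14].

## Interface

Orientations are given as a unit quaternion [w, x, y, z].
In Python, from rig import * gives the robot as it stands. The module is installed in compiled form; this text tells all that it offers.
- The arm moves only by the shell command python3 -m crank 'ROWS' [FORCE]. ROWS is JSON, a list that holds one entry, the list of rows, each a list of 7 numbers: the shift along the tool's x, y, z in units of 25 mm (1.0 is 25 mm), then the turn, a rotation vector about the tool's x, y, z in units of 8 degrees (1.0 is 8 degrees), then the finger opening in mm, from 0 to 85.4. A call has exactly 8 rows; each row shifts and turns the commanded pose from where the row before left it, along the tool's axes as they then stand; what a row does not reach is not made up. A row lasts 1/10 s, in which the tool goes at most 50 mm and 8.59 degrees, less where a joint would pass 70% of its speed; a pose out of reach is approached as far as the arm can. A call is refused whole if a number of a shift passes 1 or a number of a turn 1, either way. A call with a gripper value outside its range is refused whole. The fingers move at their own pace and stop on an object; FORCE is the grip in N (left out, the last holds). Time passes only in rows, so rows that do not move let the fingers close, or fill a call up. It gives the time, the measured TCP pose, the force, the opening and the grip force at its end, in the units of the state.
- sense(): the state, without advancing time (a new reading comes with each control period).
- capture(name): name is "scene" or "top" or "wrist"; returns the picture (400x640x3 uint8, blue, green, red); there is no depth.
- camera_model(name): a dict with "fx", "fy", "cx", "cy" (pixels), "world_from_camera" (4x4, takes a point from camera to world coordinates); the wrist camera has in their place "T_tool_cam" (4x4, takes a point from camera to tool coordinates, whose origin is the TCP and whose axes are the flange's). Camera axes: x right, y up, looking along -z (the intrinsics and any distortion apply to the point x, -y, -z); pixel columns grow to the right and rows downward; lengths in mm; the calibration is good to about 2 mm. A picture is of the moment at which its call begins: read the wrist's pose just before it. camera_model takes no time and is no camera call.
- finish_job(): hands the job in; it is judged then, once.
The state is a dict: "time_s": time; "joints": joint angles; "dq": joint speeds; "tau": joint torques, N m; "eef_pos": TCP position; "ee_rot": TCP orientation; "force": force on the tool from outside, world axes, zero at the start; "wrist_torque": the same for the moment, N m; "grip_width": opening from 0.0 (shut) to 1.0 (fully open); "grip_force": force on a finger pad.
Only numpy, scipy, OpenCV 4.12 (cv2) and the standard library are available. Lean on these libraries where they do the work, as an engineer would, in place of code of your own. Each camera call takes 0.05 s, during which the arm holds its last target. There are 200 camera calls.

## Working session

There is one attempt and no reset: what is moved stays moved. The work goes in short steps, Python scripts to look and compute and a shell command to move; the robot and the scene stay as the last step left them, time stands still between calls to the robot, and variables do not carry over. Pictures are saved under pics/ and viewed, at most 11 in all, crops included, and the job is handed in when it is done.

```bash
mkdir -p pics; python3 - <<'E'
from rig import *
import cv2,numpy as np
s=sense();print(s)
a=capture("scene");b=capture("top")
cv2.imwrite("pics/scene0.png",a);cv2.imwrite("pics/top0.png",b)
for n in("scene","top","wrist"):
    print(n,camera_model(n))
E
```

```text
{'time_s': 0.0, 'joints': array([ 1.09761533e+00,  3.13433813e-01,  1.49848449e+00,  1.91165215e-05,
        1.33101239e+00, -2.23413064e-01]), 'dq': array([-4.96791457e-04, -5.04299835e-04,  7.16436432e-04, -1.58923847e-03,
       -4.24338449e-05,  1.39507797e-04]), 'tau': array([-6.63091171e-06, -4.12273192e+01, -2.59737754e+01, -2.12477044e-04,
        4.24217025e-03,  1.14489333e-05]), 'eef_pos': array([129.63819986, 508.42427885, 206.92554383]), 'ee_rot': array([-2.37060884e-04,  1.24561835e-01,  9.92211621e-01, -6.25680842e-04]), 'force': array([-0.00641919,  0.47304425,  0.66887662]), 'wrist_torque': array([-0.03892297, -0.05255413, -0.01920957]), 'grip_force': 0.0, 'grip_width': 1.0022852153758037}
scene {'fx': 431.782079571445, 'fy': 431.782079571445, 'cx': 307.6151762466018, 'cy': 196.19497628283028, 'world_from_camera': array([[-6.54067258e-01, -5.39775192e-01,  5.29942227e-01,
         1.10259892e+03],
       [ 7.56188259e-01, -4.48630852e-01,  4.76350371e-01,
         3.99844112e+02],
       [-1.93736804e-02,  7.12301271e-01,  7.01606414e-01,
         6.85774036e+02],
  
[... 321 characters left out ...]
, -8.90864092e-03,  1.08985024e-02,
        -7.25766911e+00],
       [ 1.05296319e-02,  4.04537196e-02,  9.99125930e-01,
         7.92815936e+02],
       [ 0.00000000e+00,  0.00000000e+00,  0.00000000e+00,
         1.00000000e+00]])}
wrist {'fx': 302.70543217409676, 'fy': 302.70543217409676, 'cx': 323.38318181513756, 'cy': 206.92985849249175, 'T_tool_cam': array([[ 4.36712028e-04,  9.57085469e-01,  2.89805477e-01,
         7.58939524e+01],
       [ 9.99999761e-01, -5.73521700e-04,  3.87147138e-04,
        -1.91003209e-01],
       [ 5.36742629e-04,  2.89805239e-01, -9.57085490e-01,
        -1.66818553e+02],
       [ 0.00000000e+00,  0.00000000e+00,  0.00000000e+00,
         1.00000000e+00]])}
```

View pics/top0.png

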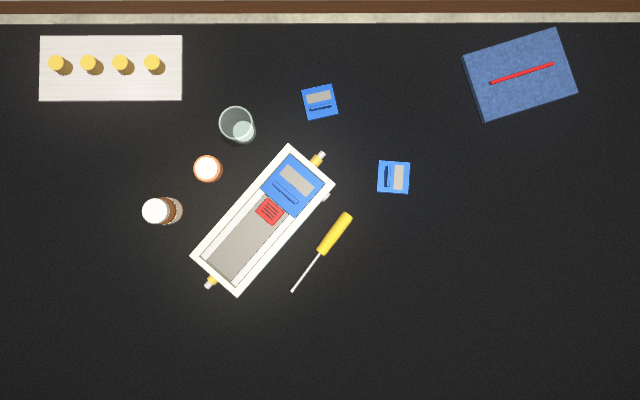

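View pics/scene0.png

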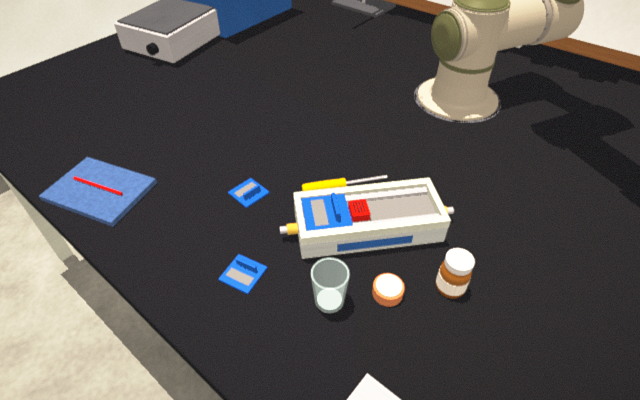

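The top view shows three blue covers: A in the unit at (292,185), the largest and beside the red tab at (269,211), and two smaller loose ones at (320,102) and (393,177). A fits the description. I'll confirm that in a crop and measure.

```bash
cat > h.py <<'E'
import cv2,numpy as np
from rig import *
def ray(n,uv,T=None):
    m=camera_model(n); T=m["world_from_camera"] if T is None else T
    d=np.array([(uv[0]-m["cx"])/m["fx"],-(uv[1]-m["cy"])/m["fy"],-1.])
    return T[:3,3],T[:3,:3]@d
def onz(n,uv,z,T=None):
    o,d=ray(n,uv,T); return o+d*(z-o[2])/d[2]
def tri(r):
    A=0;b=0
    for o,d in r:
        d=d/np.linalg.norm(d);P=np.eye(3)-np.outer(d,d);A=A+P;b=b+P@o
    return np.linalg.solve(A,b)
def blobs(img,lo,hi,amin=60):
    k=cv2.inRange(cv2.cvtColor(img,cv2.COLOR_BGR2HSV),lo,hi)
    c,_=cv2.findContours(k,cv2.RETR_EXTERNAL,cv2.CHAIN_APPROX_NONE)
    return [x for x in c if cv2.contourArea(x)>amin]
def cen(c):
    m=cv2.moments(c);return np.array([m["m10"],m["m01"]])/m["m00"]
E
python3 - <<'E'
from h import *
t=cv2.imread("pics/top0.png");s=cv2.imread("pics/scene0.png")
R={}
for n,i in(("top",t),("scene",s)):
    for nm,lo,hi in(("red",(0,190,120),(6,255,255)),("red2",(174,190,90),(180,255,255)),("blue",(100,150,60),(118,255,255)),("white",(0,0,170),(180,60,255))):
        for c in blobs(i,lo,hi):
            r=cv2.minAreaRect(c);print(n,nm,cen(c).round(1),cv2.contourArea(c),np.round(r[0],1),np.round(r[1],1),round(r[2],1))
            if n=="top" and nm=="white" and cv2.contourArea(c)>4000 and r[0][1]>120:
                B=cv2.boxPoints(r);print("corners z68",[onz("top",p,68)[:2].round(1) for p in B],"centre",onz("top",r[0],68).round(1))
a=cv2.resize(t[80:300,185:415],None,fx=2.5,fy=2.5,interpolation=cv2.INTER_CUBIC)
cv2.imwrite("pics/crop.png",a)
E
```

```text
top blue [319.4 101.7] 939.5 [319.4 101.8] [31.9 31.7] 77.0
top white [304.4 273. ] 77.5 [305.2 272.3] [ 3.  47.4] 36.9
top white [177.5 210.4] 81.5 [175.9 209.4] [24.3 10.8] 82.9
top white [155.  210.6] 509.0 [154.8 210.8] [26.2 25.5] 45.0
top white [398.1 177. ] 191.5 [398.  176.9] [ 9.  24.5] 3.6
top white [205.8 167.8] 369.5 [205.9 167.7] [21.9 21.9] 26.6
top white [262.1 219.8] 9550.0 [262.8 220.3] [ 66.  150.9] 41.2
corners z68 [array([513.7, 232.4]), array([731.5,  40.2]), array([645.6, -55.7]), array([429.8, 137.3])] centre [579.3  89.2  68. ]
top white [236.4 123.5] 930.0 [236.  123.5] [35. 34.] 90.0
top white [318.2  96.4] 177.5 [318.1  96.4] [ 8.5 24.2] 77.5
top white [110.3  67.6] 9125.0 [110.   67.5] [ 65. 142.] 90.0
top white [313.7  17.6] 5235.0 [319.5  17.6] [  9.5 639. ] 89.8
scene red [359.1 209.9] 319.0 [359.2 210. ] [20.7 18.6] 80.5
scene blue [242.5 273.5] 1079.0 [242.5 273. ] [33.5 39.5] 36.3
scene blue [374.1 243.1] 313.5 [374.5 243. ] [ 5.4 74.2] 83.1
scene blue [325.8 211.7] 1350.0 [326.3 211.3] [34.2 45.5] 80.5
scene blue [248.3 192.3] 650.0 [248.2 192.2] [2
[... 371 characters left out ...]
] [51. 37.] 90.0
scene white [459.1 261. ] 612.0 [459.5 261.5] [27. 29.] 90.0
scene white [244.4 189.2] 83.5 [244.9 188.8] [ 5.6 20.9] 54.5
scene white [369.2 214.1] 8537.5 [374.7 215.3] [ 66.  157.3] 83.3
scene white [ 55.1 322.3] 18830.0 [ 86. 288.] [172. 222.] 0.0
scene white [366.1 179. ] 67.5 [366.1 178.9] [ 2.8 40.6] 81.0
scene white [428.1  96.7] 352.5 [430.2 100.4] [39.1 22. ] 69.6
scene white [461.7  18.3] 175.5 [462.7  19.3] [30.9 12.1] 62.4
scene white [610.6  24.5] 2813.0 [603.5  27.5] [55. 71.] 90.0
scene white [527.2   6.2] 426.5 [530.    8.5] [17. 42.] 90.0
scene white [444.4   2. ] 68.5 [439.5   3. ] [ 6. 25.] 90.0
scene white [58.8 27.1] 6900.5 [107.5  38. ] [ 76. 215.] 90.0
```

View pics/crop.png

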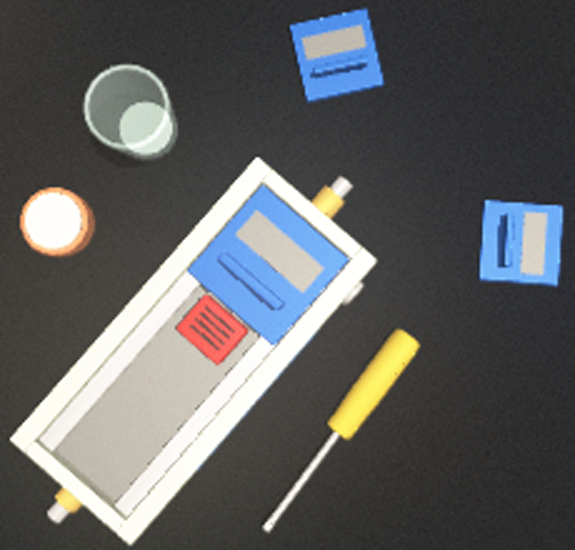

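The crop confirms it: the cover in the unit is clearly the largest. The tab is at crop (212,328), the rib at (250,281), and +y runs to the lower left. I'll move over the unit with the fingers closing.

```bash
python3 -m crank '[[[-1,0,0,0,0,0.85,0],[-1,0,0,0,0,0.85,0],[-1,0,0,0,0,0.85,0],[-1,0,0,0,0,0.85,0],[-1,0,0,0,0,0,0],[-1,0,0,0,0,0,0],[-1,0,0,0,0,0,0],[-1,0,0,0,0,0,0]]]' 40
python3 - <<'E'
from h import *
t=cv2.imread("pics/top0.png");s=cv2.imread("pics/scene0.png")
ra=max(blobs(t[190:235,245:295],(0,130,100),(12,255,255))+blobs(t[190:235,245:295],(170,130,100),(180,255,255)),key=cv2.contourArea)
rs=max(blobs(s[180:240,330:390],(0,130,100),(12,255,255)),key=cv2.contourArea)
a=cen(ra)+[245,190];b=cen(rs)+[330,180]
print(a,b,cv2.contourArea(ra),"tri",tri([ray("top",a),ray("scene",b)]).round(1),"z68",onz("top",a,68).round(1))
E
```

```text
time_s: 0.9
eef_pos: [295.4, 400.5, 207.2]
ee_rot: [-0.0, 0.354, 0.935, -0.0]
force: [-0.2, 0.1, 0.6]
grip_width: 0.0
grip_force: 0.0
[269.4496124  211.42377261] [359.31633617 209.85552408] 387.0 tri [595.1  78.6  60.5] z68 [596.2  76.3  68. ]
```

```bash
python3 -m crank '[[[-1,-0.1,0,0,0,0,0],[-1,-0.1,0,0,0,0,0],[-1,-0.1,0,0,0,0,0],[-1,-0.1,0,0,0,0,0],[-1,-0.1,0,0,0,0,0],[-1,-0.1,0,0,0,0,0],[-1,-0.1,0,0,0,0,0],[-1,-0.1,0,0,0,0,0]]]'
python3 -m crank '[[[-1,-0.1,0,0,0,0,0],[-1,-0.1,0,0,0,0,0],[-1,-0.1,0,0,0,0,0],[-1,-0.1,0,0,0,0,0],[-1,-0.1,0,0,0,0,0],[-1,-0.1,0,0,0,0,0],[-0.5,-0.1,0,0,0,0,0],[0,0,0,0,0,0,0]]]'
python3 - <<'E'
from h import *
s=sense();w=capture("wrist");cv2.imwrite("pics/w1.png",w)
np.savez("w1.npz",p=s["eef_pos"],q=s["ee_rot"]);print(s["eef_pos"],s["ee_rot"])
E
```

```text
time_s: 1.7
eef_pos: [431.8, 252.9, 207.2]
ee_rot: [-0.0, 0.354, 0.935, -0.0]
force: [0.2, -0.2, -0.0]
grip_width: -0.004
grip_force: 0.0
time_s: 2.5
eef_pos: [541.8, 132.1, 207.0]
ee_rot: [-0.0, 0.355, 0.935, -0.0]
force: [0.0, 0.6, -0.3]
grip_width: 0.0
grip_force: 0.0
[541.75349473 132.07728626 206.97007969] [-4.16094552e-04  3.55157565e-01  9.34806341e-01 -1.89203718e-04]
```

View pics/w1.png

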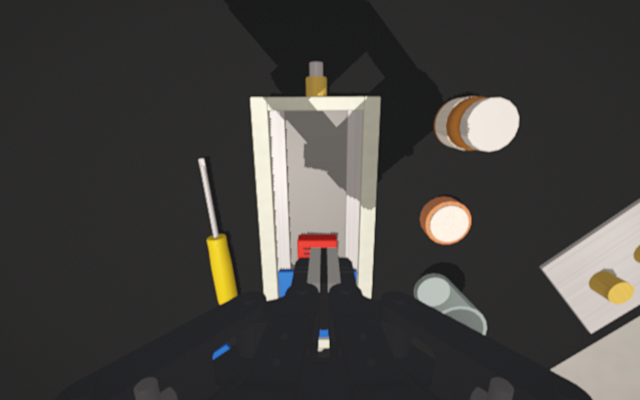

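The wrist view shows the unit running upright in the image. Its far end-wall corners are at (251,97) and (380,96), and the tab's far edge is at (298–337,235), partly behind the fingers.

```bash
cat >> h.py <<'E'
from scipy.spatial.transform import Rotation as Ro
def wT(p,q):
    T=np.eye(4);T[:3,:3]=Ro.from_quat(np.roll(q,-1)).as_matrix();T[:3,3]=p
    return T@camera_model("wrist")["T_tool_cam"]
E
python3 - <<'E'
from h import *
d=np.load("w1.npz");T=wT(d["p"],d["q"]);w=cv2.imread("pics/w1.png");t=cv2.imread("pics/top0.png")
r=max(blobs(w[225:262,285:350],(0,130,90),(12,255,255)),key=cv2.contourArea)[:,0]+[285,225]
print("tab px",r.min(0),r.max(0))
L=r[r[:,0]<r[:,0].min()+3][:,1].min();
A=(r[:,0].min(),r[:,1].min());B=(r[:,0].max()+1,r[:,1].min())
tl,tr=onz("wrist",A,68,T),onz("wrist",B,68,T);print("tab far corners",tl.round(1),tr.round(1),np.linalg.norm(tl-tr))
cl,cr=[onz("wrist",u,68,T) for u in((251,97),(380.5,96.5))]
print("end corners",cl.round(1),cr.round(1),np.linalg.norm(cl-cr))
# height of the +y end rim from two views: top-camera corners (minAreaRect)
c=max([x for x in blobs(t,(0,0,170),(180,60,255)) if cen(x)[1]>120],key=cv2.contourArea)[:,0]
pl=c[c[:,0].argmin()];pb=c[c[:,1].argmax()];print(pl,pb)
for p,u in((pl,(380.5,96.5)),(pb,(251,97))): print("tri",tri([ray("top",p+0.),ray("wrist",u,T)]).round(1))
# side-wall lines -> angle
x=(cr-cl)[:2];x/=np.linalg.norm(x);print("ux from end edge",np.degrees(np.arctan2(x[1],x[0])),"ux from tab",np.degrees(np.arctan2(*(tr-tl)[1::-1])))
k=cv2.inRange(cv2.cvtColor(w,cv2.COLOR_BGR2HSV),(0,0,150),(180,70,255))
for v in (110,140,170,200,220):
    row=np.where(k[v,230:400])[0]+230
    a,b=onz("wrist",(row.min(),v),68,T),onz("wrist",(row.max()+1,v),68,T);print(v,row.min(),row.max(),a.round(1),b.round(1),((a+b)/2).round(1))
m0=(tl+tr)/2;print("tab far edge mid",m0)
E
```

```text
tab px [297 234] [336 258]
tab far corners [557.6  78.   68. ] [586.3 110.5  68. ] 43.39732966450842
end corners [426.2 140.8  68. ] [507.6 233.2  68. ] 123.14923214037334
[189 255] [236 297]
tri [510.3 238.6  41.8]
tri [429.3 141.   66.1]
ux from end edge 48.62295460594166 ux from tab 48.44809244491027
110 251 379 [434.5 132.4  68. ] [516.9 225.2  68. ] [475.7 178.8  68. ]
140 253 377 [455.6 113.6  68. ] [537.7 206.1  68. ] [496.7 159.9  68. ]
170 255 375 [478.   93.8  68. ] [559.8 185.9  68. ] [518.9 139.9  68. ]
200 257 374 [501.7  72.8  68. ] [583.8 165.3  68. ] [542.8 119.   68. ]
220 258 374 [518.1  57.8  68. ] [601.1 151.4  68. ] [559.6 104.6  68. ]
tab far edge mid [571.9559543   94.26437219  68.        ]
```

```bash
python3 -m crank '[[[-0.7,-0.08,0.6,0,0,0,0],[-0.7,-0.08,0.6,0,0,0,0],[-0.7,-0.08,0.6,0,0,0,0],[-0.75,-0.08,0.6,0,0,0,0],[0,0,0.7,0,0,0,0],[0,0,0.7,0,0,0,0],[0,0,0.7,0,0,0,0],[0,0,0.5,0,0,0,0]]]'
python3 - <<'E'
from h import *
s=sense();print(s["eef_pos"],s["force"]);cv2.imwrite("pics/w2.png",capture("wrist"));b=capture("scene");a=capture("top")
cv2.imwrite("pics/s2.png",np.hstack([cv2.resize(b[140:270,270:470],None,fx=2,fy=2),cv2.resize(a[130:260,230:430],None,fx=2,fy=2)]))
E
```

```text
time_s: 3.35
eef_pos: [588.8, 80.0, 80.5]
ee_rot: [-0.001, 0.354, 0.935, -0.0]
force: [0.4, 0.2, 0.5]
grip_width: 0.0
grip_force: 0.0
[588.76130941  80.00762623  80.51739814] [0.36526439 0.19975086 0.52065632]
```

View pics/s2.png

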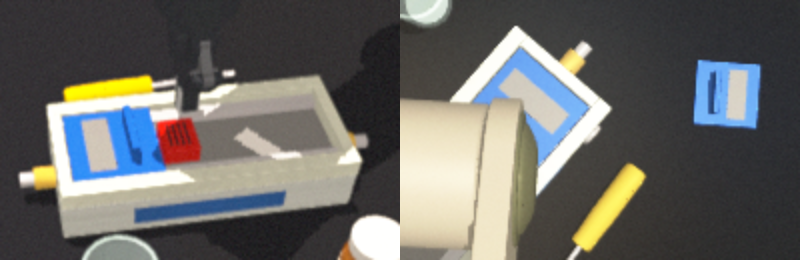

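View pics/w2.png

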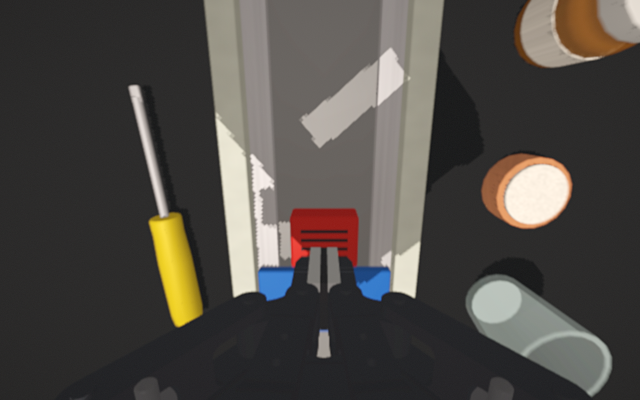

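The scene crop shows the fingertip just above and behind the tab, and the wrist view shows it centred on the tab (columns 291–357). The cover's front edge is at row 268 and the tab's front face starts at row 209. I'll check the position along the unit.

```bash
python3 - <<'E'
from h import *
p=np.array([588.76,80.0,80.5]);q=np.array([0,.354,.935,0]);q/=np.linalg.norm(q);T=wT(p,q)
w=cv2.imread("pics/w2.png");hsv=cv2.cvtColor(w,cv2.COLOR_BGR2HSV)
print([tuple(map(int,hsv[v,315])) for v in range(204,252,3)])
print([tuple(map(int,hsv[v,275])) for v in range(258,280,2)])
uy=np.array([-.7497,.6618,0])
f=lambda uv,z:round(float((onz("wrist",uv,z,T)-p)@uy),1)
print("cover edge z66",f((275,268),66),"tab bottom front z50",f((324,209),50), "tab top front z68 rows 215..235",[(v,f((324,v),68)) for v in range(209,240,4)])
l,r=onz("wrist",(291,215),68,T),onz("wrist",(357.5,215),68,T);print(np.linalg.norm(l-r),((l+r)/2-p)@np.array([.6618,.7497,0]))
E
```

```text
[(13, 22, 103), (5, 47, 109), (1, 210, 135), (1, 213, 133), (2, 212, 141), (1, 209, 149), (1, 209, 149), (1, 211, 149), (1, 212, 149), (175, 102, 45), (2, 209, 140), (1, 209, 145), (178, 93, 44), (1, 209, 144), (1, 168, 137), (24, 10, 123)]
[(12, 14, 233), (12, 14, 233), (11, 15, 233), (13, 17, 215), (135, 15, 132), (109, 181, 114), (107, 196, 143), (106, 183, 194), (106, 176, 210), (106, 176, 210), (106, 177, 209)]
cover edge z66 -21.9 tab bottom front z50 14.3 tab top front z68 rows 215..235 [(209, 19.9), (213, 17.3), (217, 14.7), (221, 12.0), (225, 9.3), (229, 6.6), (233, 3.9), (237, 1.2)]
41.49826887082572 -0.5995105432866321
```

```bash
python3 -m crank '[[[0.06,0,0.2,0,0,0,0],[0,0,0.2,0,0,0,0],[0,0,0.12,0,0,0,0],[0,0,0.1,0,0,0,0],[0,0,0.1,0,0,0,0],[0,0,0.1,0,0,0,0],[0,0,0.1,0,0,0,0],[0,0,0.06,0,0,0,0]]]'
python3 -m crank '[[[0,0,0.03,0,0,0,0],[0,0,0.03,0,0,0,0],[0,0,0.03,0,0,0,0],[0,0,0.03,0,0,0,0],[0,0,0,0,0,0,0],[0,0,0,0,0,0,0],[0,0,0,0,0,0,0],[0,0,0,0,0,0,0]]]'
```

```text
time_s: 4.3
eef_pos: [588.3, 80.8, 57.7]
ee_rot: [-0.0, 0.354, 0.935, -0.0]
force: [-0.8, -0.2, -0.3]
grip_width: 0.002
grip_force: 0.0
time_s: 5.1
eef_pos: [588.4, 80.7, 55.0]
ee_rot: [0.0, 0.354, 0.935, 0.0]
force: [0.5, 0.3, 0.4]
grip_width: 0.003
grip_force: 0.0
```

```bash
python3 -m crank '[[[0,0,0.03,0,0,0,0],[0,0,0.03,0,0,0,0],[0,0,0.03,0,0,0,0],[0,0,0.03,0,0,0,0],[0,0,0.02,0,0,0,0],[0,0,0,0,0,0,0],[0,0,0,0,0,0,0],[0,0,0,0,0,0,0]]]'
python3 - <<'E'
from h import *
s=sense();print(s["eef_pos"],s["force"],s["wrist_torque"]);w=capture("wrist");b=capture("scene")
cv2.imwrite("pics/s3.png",np.hstack([cv2.resize(b[140:270,270:470],None,fx=2,fy=2),w[140:400,180:480]]))
E
```

```text
time_s: 5.9
eef_pos: [588.4, 80.7, 51.5]
ee_rot: [0.0, 0.354, 0.935, 0.0]
force: [1.2, -0.2, 0.2]
grip_width: -0.0
grip_force: 0.0
[588.4075734   80.74067989  51.54450858] [ 1.21704725 -0.21800835  0.15422739] [0.0338572  0.01680249 0.02641111]
```

View pics/s3.png

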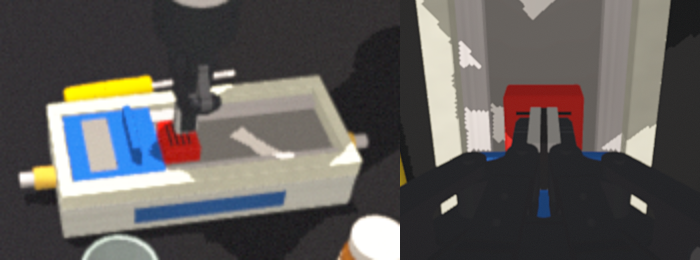

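The tab still looks out: its top stands above the cover edge, and the fingertip, near scene pixel (362,205), reads no contact. I'll check where the TCP projects.

```bash
python3 - <<'E'
from h import *
def proj(n,P,T=None):
    m=camera_model(n);T=m["world_from_camera"] if T is None else T
    c=np.linalg.inv(T)@np.r_[P,1];return np.round([m["cx"]+m["fx"]*c[0]/-c[2],m["cy"]-m["fy"]*c[1]/-c[2]],1)
p=np.array([588.4,80.7,51.5]);ux=np.array([.6618,.7497,0]);uy=np.array([-.7497,.6618,0])
for dz in(0,10,17,25): print(dz,"TCP scene",proj("scene",p+[0,0,dz]),"crop",(proj("scene",p+[0,0,dz])-[270,140])*2)
q=np.array([0,.354,.935,0]);q/=np.linalg.norm(q);T=wT(p,q)
for dz in (0,10,17,25):print("TCP wrist",dz,proj("wrist",p+[0,0,dz],T),proj("wrist",p+[0,0,dz]+11*uy,T))
C=np.array([577.,90.2,0])
for z in(50,54,68):print("tab corners z",z,[((proj("scene",C+sx*22*ux+(-20+sy*18)*uy+[0,0,z])-[270,140])*2).tolist() for sx,sy in((-1,-1),(-1,1),(1,1),(1,-1))])
print("end tl",proj("scene",C+145*uy+62*ux+[0,0,68]),proj("scene",C+145*uy-62*ux+[0,0,68]))
w=capture("wrist");cv2.imwrite("pics/w3.png",w);h=cv2.cvtColor(w,cv2.COLOR_BGR2HSV)
b=capture("scene");cv2.imwrite("pics/tabzoom.png",cv2.resize(b[175:235,315:405],None,fx=8,fy=8,interpolation=cv2.INTER_CUBIC))
E
```

```text
0 TCP scene [360.9 211.6] crop [181.8 143.2]
10 TCP scene [361.2 208.2] crop [182.4 136.4]
17 TCP scene [361.5 205.7] crop [183.  131.4]
25 TCP scene [361.7 202.9] crop [183.4 125.8]
TCP wrist 0 [325.3 246.9] [325.3 229.7]
TCP wrist 10 [325.4 254.2] [325.4 236.2]
TCP wrist 17 [325.4 259.8] [325.5 241.2]
TCP wrist 25 [325.5 266.8] [325.6 247.5]
tab corners z 50 [[154.60000000000002, 131.0], [189.0, 127.19999999999999], [199.20000000000005, 158.39999999999998], [163.60000000000002, 162.60000000000002]]
tab corners z 54 [[154.79999999999995, 128.2], [189.39999999999998, 124.39999999999998], [199.60000000000002, 155.8], [163.79999999999995, 159.8]]
tab corners z 68 [[155.39999999999998, 118.60000000000002], [190.39999999999998, 114.80000000000001], [200.60000000000002, 146.0], [164.39999999999998, 150.2]]
end tl [450.4 219.6] [428.8 176.8]
```

View pics/tabzoom.png

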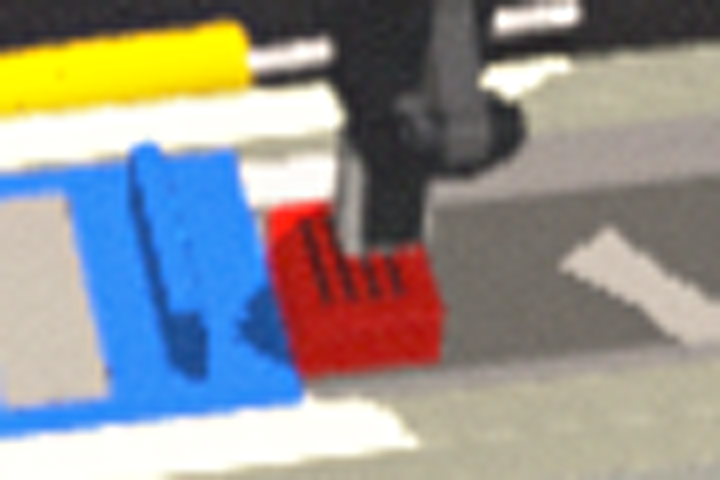

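Both views put the real fingertip about 15–20 mm above the reported TCP, so it hasn't touched the tab yet. I'll keep going down and watch the force.

```bash
python3 -m crank '[[[0,0,0.04,0,0,0,0],[0,0,0.04,0,0,0,0],[0,0,0.04,0,0,0,0],[0,0,0.04,0,0,0,0],[0,0,0.04,0,0,0,0],[0,0,0.04,0,0,0,0],[0,0,0.04,0,0,0,0],[0,0,0.04,0,0,0,0]]]'
```

```text
time_s: 6.9
eef_pos: [588.4, 80.8, 43.7]
ee_rot: [0.0, 0.354, 0.935, -0.0]
force: [-1.3, 0.6, 4.4]
grip_width: 0.0
grip_force: 1.9
```

```bash
python3 -m crank '[[[0,0,0.04,0,0,0,0],[0,0,0.04,0,0,0,0],[0,0,0.04,0,0,0,0],[0,0,0.04,0,0,0,0],[0,0,0.04,0,0,0,0],[0,0,0.04,0,0,0,0],[0,0,0,0,0,0,0],[0,0,0,0,0,0,0]]]'
```

```text
time_s: 7.7
eef_pos: [588.4, 80.7, 37.3]
ee_rot: [-0.0, 0.354, 0.935, -0.0]
force: [0.3, 0.8, 0.8]
grip_width: 0.0
grip_force: 0.5
```

```bash
python3 -m crank '[[[0,0,0.03,0,0,0,0],[0,0,0.03,0,0,0,0],[0,0,0.03,0,0,0,0],[0,0,0.03,0,0,0,0],[0,0,0,0,0,0,0],[0,0,0,0,0,0,0],[0,0,0,0,0,0,0],[0,0,0,0,0,0,0]]]'
```

```text
time_s: 8.5
eef_pos: [588.4, 80.8, 34.4]
ee_rot: [-0.0, 0.354, 0.935, 0.0]
force: [0.2, 0.7, 1.2]
grip_width: 0.006
grip_force: 0.6
```

```bash
python3 -m crank '[[[0,0,0.03,0,0,0,0],[0,0,0.03,0,0,0,0],[0,0,0.03,0,0,0,0],[0,0,0.03,0,0,0,0],[0,0,0,0,0,0,0],[0,0,0,0,0,0,0],[0,0,0,0,0,0,0],[0,0,0,0,0,0,0]]]'
```

```text
time_s: 9.3
eef_pos: [588.4, 80.7, 31.4]
ee_rot: [-0.0, 0.354, 0.935, -0.0]
force: [-0.1, 0.1, 1.7]
grip_width: 0.002
grip_force: 0.7
```

```bash
python3 -m crank '[[[0,0,0.02,0,0,0,0],[0,0,0.02,0,0,0,0],[0,0,0.02,0,0,0,0],[0,0,0.02,0,0,0,0],[0,0,0,0,0,0,0],[0,0,0,0,0,0,0],[0,0,0,0,0,0,0],[0,0,0,0,0,0,0]]]'
python3 - <<'E'
from h import *
print(sense()["eef_pos"]);b=capture("scene");w=capture("wrist")
cv2.imwrite("pics/s5.png",np.hstack([cv2.resize(b[175:235,315:405],None,fx=5,fy=5,interpolation=cv2.INTER_CUBIC),w[100:400,180:480]]))
E
```

```text
time_s: 10.1
eef_pos: [588.5, 80.8, 30.2]
ee_rot: [0.0, 0.354, 0.935, 0.0]
force: [-4.6, -0.4, 8.8]
grip_width: -0.001
grip_force: 4.6
[588.45153057  80.76518311  30.20363705]
```

View pics/s5.png

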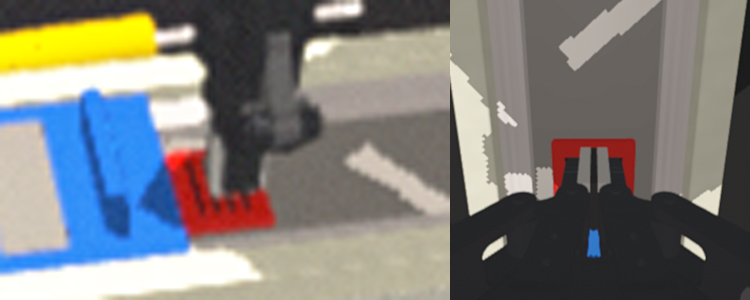

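The tab's front face has nearly gone and the force jumps, so it has bottomed with the tip about 24 mm above the reported TCP. I'll press slightly more, then lift and move over behind the rib.

```bash
python3 -m crank '[[[0,0,0.03,0,0,0,0],[0,0,0.02,0,0,0,0],[0,0,0,0,0,0,0],[0,0,-0.3,0,0,0,0],[0,0,-0.6,0,0,0,0],[0,0,-0.6,0,0,0,0],[0,0,-0.6,0,0,0,0],[0,0,-0.2,0,0,0,0]]]'
python3 -m crank '[[[-0.3,0,-0.1,0,0,0,0],[-0.5,0,0,0,0,0,0],[-0.6,0,0,0,0,0,0],[-0.6,0,0,0,0,0,0],[-0.6,0,0,0,0,0,0],[-0.4,0,0,0,0,0,0],[-0.12,0,0,0,0,0,0],[0,0,0,0,0,0,0]]]'
python3 - <<'E'
from h import *
s=sense();print(s["eef_pos"]);b=capture("scene");w=capture("wrist");cv2.imwrite("pics/w6.png",w)
cv2.imwrite("pics/s6.png",np.hstack([cv2.resize(b[165:245,290:410],None,fx=4,fy=4,interpolation=cv2.INTER_CUBIC),w[40:360,170:480]]))
E
```

```text
time_s: 11.0
eef_pos: [589.0, 80.7, 86.9]
ee_rot: [0.001, 0.354, 0.935, 0.0]
force: [0.7, 0.3, -0.3]
grip_width: -0.001
grip_force: 0.0
time_s: 11.8
eef_pos: [646.8, 28.7, 87.7]
ee_rot: [-0.0, 0.355, 0.935, -0.0]
force: [-0.2, -0.4, 0.1]
grip_width: -0.0
grip_force: 0.0
[646.78596253  28.73494534  87.65774479]
```

View pics/s6.png

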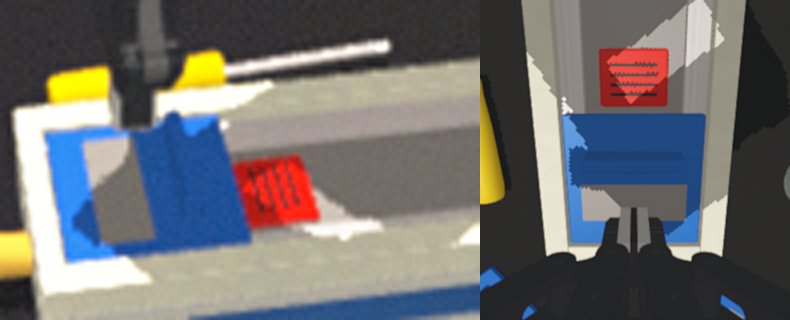

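The tab is now flush in the channel at wrist-crop (633,77) with the cover still in place. The finger stands over the plate behind the rib (crop rows 152–183). I'll measure the gap.

```bash
python3 - <<'E'
from h import *
p=np.array([646.8,28.7,87.7]);q=np.array([0,.355,.935,0]);q/=np.linalg.norm(q);T=wT(p,q)
uy=np.array([-.7497,.6618,0]);ux=np.array([.6618,.7497,0])
f=lambda uv,z:((onz("wrist",uv,z,T)-p)@np.c_[uy,ux]).round(1)
w=cv2.imread("pics/w6.png");h=cv2.cvtColor(w,cv2.COLOR_BGR2HSV)
print([(v,int(h[v,320,2])) for v in range(184,234,2)])
print("plate front z66",f((320,154),66),"tab far z54",f((323,88),54),"rib z88",[ (v,f((320,v),88)) for v in(191,195,199)])
print("plate x edges",f((255+0,160),66),f((396,160),66), "label near edge z66",f((280,224),66),f((280,260),66))
E
```

```text
[(184, 127), (186, 128), (188, 128), (190, 127), (192, 115), (194, 114), (196, 114), (198, 114), (200, 123), (202, 129), (204, 128), (206, 128), (208, 127), (210, 127), (212, 118), (214, 128), (216, 128), (218, 129), (220, 129), (222, 129), (224, 113), (226, 99), (228, 99), (230, 99), (232, 99)]
plate front z66 [52.6 -3.1] tab far z54 [91.7 -1.2] rib z88 [(191, array([34.5, -3. ])), (195, array([32.2, -3. ])), (199, array([29.9, -3. ]))]
plate x edges [ 49.  -43.6] [48.8 44.1] label near edge z66 [  6.7 -29.9] [-19.6 -31. ]
```

```bash
python3 -m crank '[[[0,0,0.3,0,0,0,0],[0,0,0.4,0,0,0,0],[0,0,0.4,0,0,0,0],[0,0,0.2,0,0,0,0],[0,0,0.15,0,0,0,0],[0,0,0.08,0,0,0,0],[0,0,0.05,0,0,0,0],[0,0,0,0,0,0,0]]]'
python3 -m crank '[[[0.05,0,0,0,0,0,0],[0.1,0,0,0,0,0,0],[0.1,0,0,0,0,0,0],[0.1,0,0,0,0,0,0],[0.1,0,0,0,0,0,0],[0.1,0,0,0,0,0,0],[0.1,0,0,0,0,0,0],[0.1,0,0,0,0,0,0]]]'
```

```text
time_s: 12.7
eef_pos: [646.9, 29.0, 48.8]
ee_rot: [0.0, 0.354, 0.935, 0.0]
force: [-0.5, 0.6, -0.3]
grip_width: -0.001
grip_force: 0.0
time_s: 13.5
eef_pos: [632.7, 41.6, 48.9]
ee_rot: [0.0, 0.354, 0.935, 0.0]
force: [1.3, -0.6, 0.9]
grip_width: -0.001
grip_force: 0.5
```

```bash
python3 -m crank '[[[0.15,0,0,0,0,0,0],[0.2,0,0,0,0,0,0],[0.25,0,0,0,0,0,0],[0.3,0,0,0,0,0,0],[0.3,0,0,0,0,0,0],[0.3,0,0,0,0,0,0],[0.3,0,0,0,0,0,0],[0.3,0,0,0,0,0,0]]]'
```

```text
time_s: 14.3
eef_pos: [593.0, 76.7, 48.8]
ee_rot: [0.0, 0.354, 0.935, 0.0]
force: [1.4, -0.9, 1.1]
grip_width: 0.002
grip_force: 0.8
```

```bash
python3 -m crank '[[[0.3,0,0,0,0,0,0],[0.3,0,0,0,0,0,0],[0.3,0,0,0,0,0,0],[0.3,0,0,0,0,0,0],[0.3,0,0,0,0,0,0],[0.3,0,0,0,0,0,0],[0.3,0,0,0,0,0,0],[0.3,0,0,0,0,0,0]]]'
```

```text
time_s: 15.1
eef_pos: [548.1, 116.4, 48.8]
ee_rot: [0.0, 0.354, 0.935, -0.0]
force: [1.1, -1.5, 1.6]
grip_width: 0.002
grip_force: 1.0
```

```bash
python3 -m crank '[[[0.3,0,0,0,0,0,0],[0.3,0,0,0,0,0,0],[0.3,0,0,0,0,0,0],[0.3,0,0,0,0,0,0],[0.25,0,0,0,0,0,0],[0.2,0,0,0,0,0,0],[0.1,0,0,0,0,0,0],[0.05,0,0,0,0,0,0]]]'
```

```text
time_s: 15.9
eef_pos: [514.6, 146.0, 48.7]
ee_rot: [-0.0, 0.354, 0.935, -0.0]
force: [1.0, -0.4, 0.5]
grip_width: -0.001
grip_force: 0.7
```

```bash
python3 -m crank '[[[-0.15,0,0,0,0,0,0],[-0.25,0,0,0,0,0,0],[0,0,-0.3,0,0,0,0],[0,0,-0.6,0,0,0,0],[0,0,-0.9,0,0,0,0],[0,0,-1,0,0,0,0],[0,0,-1,0,0,0,0],[0,0,-1,0,0,0,0]]]'
python3 -m crank '[[[0.5,0,-1,0,0,0,0],[1,0,-0.5,0,0,0,0],[1,0,0,0,0,0,0],[1,0,0,0,0,0,0],[1,0,0,0,0,0,0],[1,0,0,0,0,0,0],[0.5,0,0,0,0,0,0],[0,0,0,0,0,0,0]]]'
python3 - <<'E'
from h import *
b=capture("scene");a=capture("top")
cv2.imwrite("pics/end.png",np.hstack([cv2.resize(b[150:330,270:470],None,fx=2,fy=2),cv2.resize(a[90:270+0,150:350],None,fx=2,fy=2)]))
E
```

```text
time_s: 16.7
eef_pos: [522.3, 139.1, 170.3]
ee_rot: [0.0, 0.355, 0.935, 0.0]
force: [-0.3, 0.0, -0.7]
grip_width: 0.0
grip_force: 0.0
time_s: 17.5
eef_pos: [409.5, 239.2, 206.7]
ee_rot: [0.0, 0.354, 0.935, 0.0]
force: [0.4, 0.0, -0.0]
grip_width: 0.002
grip_force: 0.0
```

View pics/end.png

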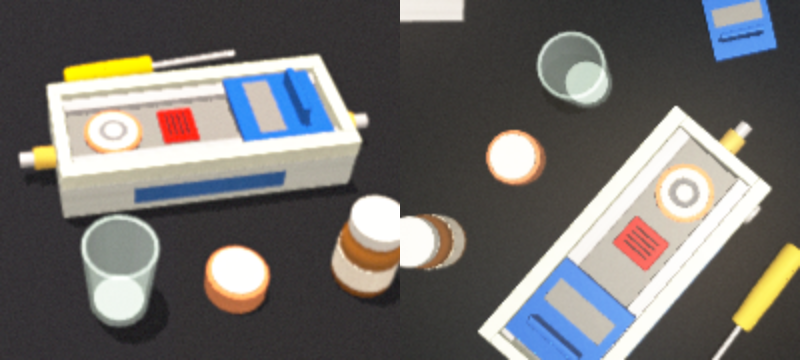

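The filter is fully uncovered, at (113,130) in the scene crop and (684,193) in the top crop. The cover lies flat on the rails at the parking end, the tab is in, and nothing else has moved.

```bash
python3 -c "
from rig import *
print(finish_job())"
```

```text
the job is handed in; nothing more can be done
None
```

Job handed in at about 17.6 s: the tab is fully in, the cover is on its rails at the parking end, the filter is fully uncovered, and the other things look unmoved in the last pictures.

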